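Wind the soldering head to its unloading mark and empty the catch tray

TASK

Crank the four-arm handwheel on the sloping panel until the pointer on the front of the soldering head stands level with the little index block, moving the head only by the wheel and never pushing it with the robot. With the catch tray now clear, collect the two finned castings from it into the grey tote, and finish with the head still at its mark. The steel plug stays in the tray, and the other things on the bench stay where they are.

Things in the scene. Friction and masses are not known exactly. Their poses are not given: they have to be found in the camera images.
- machine: bench soldering station, fixed, white and aluminium, 660 mm wide along its y. Origin on the table; x points away from the robot, y left, z up; turned by up to 0.12 rad. All machine-frame numbers below are in mm from here. Handwheel on a sloping panel at its right, catch tray in its middle, bed top at z 20, slideway along its back at x 160..210, z up to 82
- tray (a point): centre of the catch tray's inner floor, machine (40,-25,24): an open aluminium tray, inner extent 182 (x) x 162 (y) mm, its rim only 8 mm above the floor; axes as the machine's
- guard (a point): middle of the nearer of two level round guard bars, 14 mm thick, that run along the machine's y above the wheel, at machine x -40 and +40, z 250, on posts at y -375 and -125. They bar the tool from straight above the wheel: come from the robot's side, square to the panel, and work the arms on the lower half only (within about 55 degrees of straight down the slope)
- wheel_hub (a point): centre of the handwheel, in the plane of its arms, at machine (-20,-250,125). The axis leans 30 degrees from vertical towards the robot: machine direction (-0.5, 0, 0.866) points out of the wheel. The sloping panel lies 45 mm under the arms. Four straight radial arms at 90 degrees, with black round grips 14 mm thick from radius 40 to 74 mm (grasp at about 60)
- wheel (a joint): angle of the handwheel, rad, 0 to 4.8. At 0 an arm points straight down the slope (towards the robot). Grows as the wheel turns clockwise for someone looking at it from the robot: the lowest arm then goes left (+y). Each rad moves the head and pointer 45 mm to the machine's +y. Takes about 0.3 N m to turn and stays where it is left. 2 to 3.9 rad of turning is needed
- pointer (a point): lower tip of the steel pointer, 3 mm wide, on the front (robot side) of the soldering head, at machine x -42, z 62 mm; it travels along the machine's y, 4 mm above the index block's rib
- marker: the index block, aluminium, 28 x 16 x 8 mm with a 3 mm wide, 5 mm tall rib along x on its top, fixed on the dark ledge at the machine's front left (ledge 18 mm wide, top at z 45 mm), same heading as the machine. Origin at the centre of its underside. The head is at its mark when pointer and rib have the same y in the machine's frame; it always stands to the left (+y) of the pointer at the start
- casting_a: finished aluminium casting, 30 (x) x 56 (y) x 26 (z) mm, four fins along y on its top, about 120 g, lying fins up in the catch tray; origin at the centre of its underside. Take it across its 30 mm sides
- casting_b: the second casting, the same as casting_a, farther from the robot in the tray
- tote: open grey plastic tote, 130 (x) x 180 (y) x 60 (z) mm, walls and floor 4 mm, 0.9 kg, loose on the table in front of the machine; origin at the centre of its underside
- plug: plain round steel plug, 22 mm diameter, 18 mm tall, standing in the tray near its right (-y) rim; stays there. Origin at the centre of its underside
- jar: amber jar with black cap, 44 mm diameter, 55 mm tall, between tote and console; bystander, origin at its base
- bottle: white bottle, 56 mm diameter, 150 mm tall, right of the machine; bystander, origin at its base
- spool: black solder spool, 60 mm diameter, 50 mm tall, to the left; bystander, origin at its base
- screwdriver: screwdriver lying at the right; bystander
- head: the grey soldering head on its sliding carriage (carries the pointer), 90 mm wide along y, hanging over the tray at machine x -46..210, z 62..165 mm; axes as the machine's, origin at table level under the middle of its width, at machine x 0. Do not push it
There are look-alikes about, which are no part of the job. There is more than one size of the tote; the one meant has the size given above.

How it is judged:
On the way, in this order (a step that is already met when the one before it is completed fails the run):
1. the head has been wound to its mark: pointer within 4 mm of the index block's rib (y of pointer in the frame of marker between -0.004 and 0.004 m), for 0.3 s.
2. both castings lie in the tote (x of casting_a in the frame of tote between -0.06 and 0.06 m and y of casting_a in the frame of tote between -0.085 and 0.085 m and z of casting_a in the frame of tote between -0.002 and 0.045 m and x of casting_b in the frame of tote between -0.06 and 0.06 m and y of casting_b in the frame of tote between -0.085 and 0.085 m and z of casting_b in the frame of tote between -0.002 and 0.045 m), for 0.2 s.
At the end, for the whole second after the job is handed in: The pointer stands within 4 mm of the index block's rib along the machine's y, and both castings are inside the upright tote (origin within its walls and under 45 mm above its underside), released and at rest (all of step 1 and all of step 2 and linear speed of each of casting_a, casting_b below 0.02 m/s and angle between tote's own z axis and vertical below 0.1 rad); the robot touches nothing.
It fails at once if the robot pushes the soldering head (over 3 N) (contact force between any of the arm, the fingers and head above 3 N).
It fails at once if a bystander is moved more than 30 mm (distance of any of plug, jar, bottle, spool, screwdriver from where it was at the start of the episode above 0.03 m).
It fails at once if bottle, jar or spool is knocked over (angle between any of bottle, jar, spool's own z axis and vertical above 0.6 rad).
It also fails if it takes over 72 s, if anything falls off the work surface, if the arm or the gripper's body presses on something with over 40 N, if the wrist force passes 120 N, or if a joint passes its speed limit or range.

ROBOT

A 6-joint arm with a two-finger parallel gripper is mounted at the origin on the work surface. World frame = base frame: x ahead of the robot, y to its left, z up, the work surface at z = 0. Lengths are in m, angles in rad, forces in N, time in s.
With the tool pointing down it reaches from about 0.4 to 0.925 m from the base axis. Payload 3.4 kg.
Tool frame: the origin (TCP) lies midway between the tips of the shut fingers; the grasp point (between the pads) lies 19 mm behind it; z points along the fingers, y is the line along which they close (so a half turn about z gives the same grasp; the last joint's range is limited). The gripper opens to 85 mm and grips with 20 to 120 N. Pads are 22 mm wide; open, the fingers measure 114 mm over their backs; the gripper's body (76 mm by 85 mm) begins 54 mm behind the grasp point. The pads swing forward as they close: fully open they stand 13 mm farther back than shut.
Start: joints at [1.155, 0.307, 1.506, -0, 1.328, -0.073], TCP at [0.193, 0.542, 0.209] pointing down, gripper open.
Joint ranges: [-3.12, 3.12], [-1.05, 2.28], [0.14, 2.33], [-1.42, 4.57], [0.1, 2.73], [-2.68, 2.68]. Speed limits (rad/s): [2.57, 2.57, 3.14, 3.14, 3.14, 3.14].

INTERFACE

Orientations are given as a rotation vector (axis times angle).
In Python, from workcell import read_state, capture, get_calibration, finish_job gives the robot as it stands.
- The arm moves only by the tool play_rows, never from a script. Its arguments are lists of equal length, an entry for each row: "slide": the shift along the tool's x, y, z in units of 30 cm (1.0 is 30 cm), a list of three; "delta_rot": the turn, a rotation vector about the tool's x, y, z in units of 45 degrees (1.0 is 45 degrees), a list of three; "jaw": the opening, from -1 (shut) to 1 (fully open). A call has 1 to 20 rows; each row is the pose to reach, as a shift and turn from the pose commanded when the call began, along the tool's axes at that moment; what a row does not reach only later rows make up. A row lasts 1/10 s, in which the tool goes at most 50 mm and 8.59 degrees, less where a joint would pass 70% of its speed; a pose out of reach is approached as far as the arm can. A call with a number of a shift or a turn outside -1 to 1 is refused whole. A call with a gripper value outside its range is refused whole. The fingers move at their own pace and stop on an object; "squeeze" is the grip in N (left out, the last holds). Time passes only in rows, so rows that repeat a pose let the fingers close. It gives the time, the measured TCP pose, the force, the opening and the grip force at its end, in the units of the state.
- read_state(): the state, without advancing time (a new reading comes with each control period).
- capture(name): name is "side" or "top"; returns the picture (400x640x3 uint8, red, green, blue); there is no depth.
- get_calibration(name): a dict with "camera_matrix" (3x3 intrinsics, pixels), "rvec" (rotation vector, rad) and "tvec" (3), from world to camera coordinates, as OpenCV has them. Camera axes: x right, y down, z forward; pixel columns grow to the right and rows downward; lengths in m; the calibration is good to about 2 mm. A picture is of the moment at which its call begins. get_calibration takes no time and is no camera call.
- finish_job(): hands the job in; it is judged then, once.
The state is a dict: "t": time; "joint_pos": joint angles; "qvel": joint speeds; "effort": joint torques, N m; "tool_pos": TCP position; "orientation": TCP orientation; "force": force on the tool from outside, world axes, zero at the start; "moment": the same for the moment, N m; "opening": finger opening in m; "gripper_force": force on a finger pad.
Only numpy, scipy, OpenCV 4.12 (cv2) and the standard library are available. Lean on these libraries where they do the work, as an engineer would, in place of code of your own. Each camera call takes 0.05 s, during which the arm holds its last target. There are 200 camera calls.

## Working session

There is one attempt and no reset: what is moved stays moved. The work goes in short steps, Python scripts to look and compute and a tool call to move; the robot and the scene stay as the last step left them, time stands still between calls to the robot, and variables do not carry over. Pictures are saved under pics/ and viewed, at most 10 in all, crops included, and the job is handed in when it is done.

Besides the shell and the picture viewer there is one more tool, called as name(argument=value, ...), one argument or row to a line, values as JSON. play_rows: Moves the arm, as the interface text tells. Its arguments: {"type":"object","properties":{"slide":{"type":"array"},"delta_rot":{"type":"array"},"jaw":{"type":"array"},"squeeze":{"type":"number"}},"required":["slide","delta_rot","jaw"]}

```bash
ls; mkdir -p pics
python3 - <<'E'
from workcell import *
import cv2
for n in("top","side"):
    c=get_calibration(n);print(n,c)
    cv2.imwrite(f"pics/{n}0.png",capture(n)[:,:,::-1])
print(read_state())
E
```

```text
pics
top {'camera_matrix': array([[385.62717718,   0.        , 319.30278448],
       [  0.        , 385.62717718, 198.0728749 ],
       [  0.        ,   0.        ,   1.        ]]), 'rvec': array([ 2.17426323, -2.18110697,  0.09013519]), 'tvec': array([-0.00405329,  0.47005567,  1.563828  ])}
side {'camera_matrix': array([[416.89556246,   0.        , 321.71076786],
       [  0.        , 416.89556246, 195.63789817],
       [  0.        ,   0.        ,   1.        ]]), 'rvec': array([ 2.32827558, -0.23492377,  0.09454103]), 'tvec': array([-0.44583381,  0.15659422,  1.34708202])}
{'t': 0.1, 'joint_pos': array([ 1.15552783e+00,  3.07538944e-01,  1.50752161e+00, -5.96459810e-06,
        1.32840747e+00, -7.35034174e-02]), 'qvel': array([-0.00054668, -0.00102282, -0.00218294, -0.00060788,  0.00168036,
        0.00047949]), 'effort': array([-5.41854188e-04, -4.58530283e+01, -2.52605957e+01, -1.54730983e-04,
        5.62991831e-03,  4.90045551e-06]), 'tool_pos': array([0.19247329, 0.54113301, 0.20855783]), 'orientation': array([-5.34155770e-01, -3.09539307e+00,  2.86007508e-03]), 'force': array([-0.08211933,  0.19232875,  0.26986048]), 'moment': array([-0.047168  , -0.03424278, -0.05188153]), 'gripper_force': 0.0, 'opening': 0.08537843559666429}
```

View pics/top0.png

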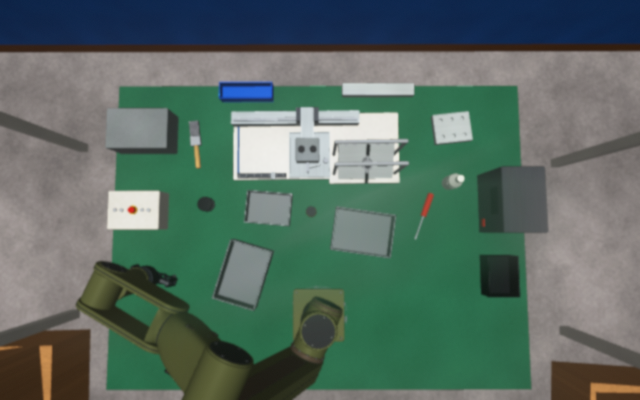

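View pics/side0.png

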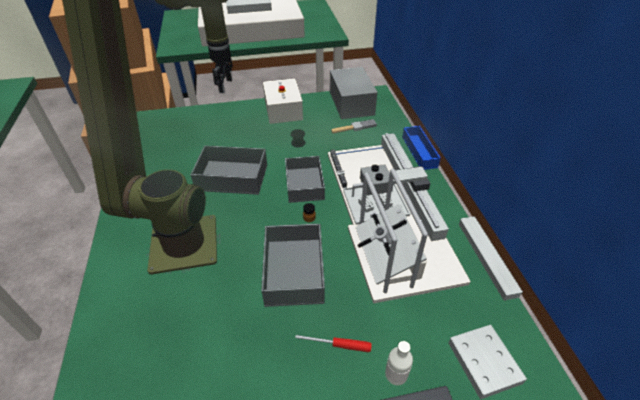

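Top view: head at (308,148), wheel under bars at (367,158), tray left and under the head. Three totes at (268,208), (363,232) and (243,273); at about 247 px/m only (268,208) has a 130x180 footprint. The jar is at (311,211). Next, close crops.

Run:
```python
import cv2
t=cv2.imread("pics/top0.png")[95:230,225:415];cv2.imwrite("pics/topc.png",cv2.resize(t,None,fx=4.2,fy=4.2,interpolation=cv2.INTER_CUBIC))
s=cv2.imread("pics/side0.png")[130:300,280:480];cv2.imwrite("pics/sidec.png",cv2.resize(s,None,fx=3.5,fy=3.5,interpolation=cv2.INTER_CUBIC))
```

```text
(no output)
```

View pics/topc.png

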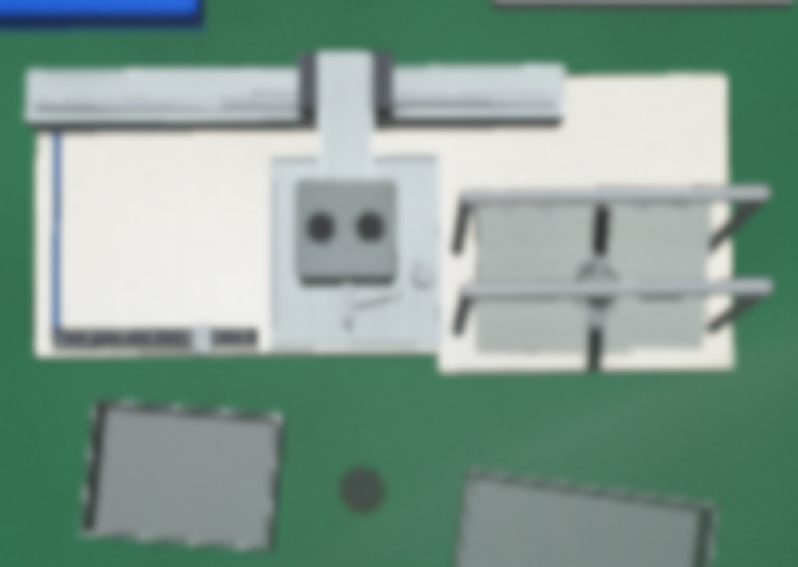

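View pics/sidec.png

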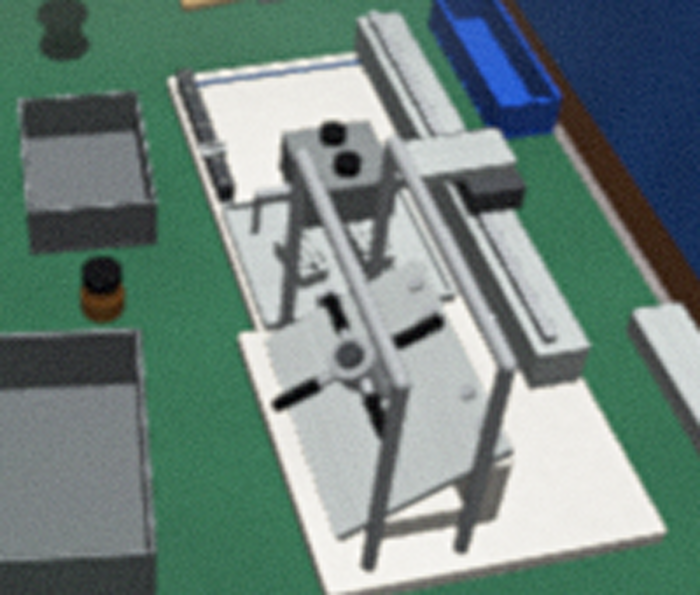

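```bash
cat > h.py <<'E'
import numpy as np, cv2
from scipy.optimize import least_squares
from workcell import *
CAL={n:get_calibration(n) for n in("top","side")}
def proj(n,P):
    c=CAL[n];return cv2.projectPoints(np.array(P,float).reshape(-1,3),c["rvec"],c["tvec"],c["camera_matrix"],None)[0][:,0]
def M(p,m):  # machine mm -> world
    m=np.array(m,float).reshape(-1,3)/1000;c,s=np.cos(p[2]),np.sin(p[2])
    return np.c_[p[0]+c*m[:,0]-s*m[:,1],p[1]+s*m[:,0]+c*m[:,1],m[:,2]]
def Minv(p,w):
    w=np.array(w,float).reshape(-1,3);c,s=np.cos(p[2]),np.sin(p[2]);d=w[:,:2]-p[:2]
    return 1000*np.c_[c*d[:,0]+s*d[:,1],-s*d[:,0]+c*d[:,1],w[:,2]]
def onz(n,uv,z): # pixel -> world at height z
    c=CAL[n];R=cv2.Rodrigues(c["rvec"])[0];o=-R.T@c["tvec"]
    d=R.T@np.linalg.inv(c["camera_matrix"])@[uv[0],uv[1],1];return o+d*(z-o[2])/d[2]
tc=lambda u,v:(225+(u+.5)/4.2-.5,95+(v+.5)/4.2-.5)
sc=lambda u,v:(280+(u+.5)/3.5-.5,130+(v+.5)/3.5-.5)
E
cat > fit.py <<'E'
from h import *
hub=np.array([-20,-250,125.]);dn=np.array([-.866,0,-.5])*74
obs=[("top",tc(462,290),(-40,-125,250)),("top",tc(770,287),(-40,-375,250)),("top",tc(462,197),(40,-125,250)),("top",tc(770,191),(40,-375,250)),
("top",tc(594,370),hub+dn),("top",tc(601,204),hub-dn),
("side",sc(275,405),hub+dn),("side",sc(441,320),hub-dn),("side",sc(327,297),hub+[0,74,0]),("side",sc(381,434),hub-[0,74,0]),
("side",sc(299,153),(-40,-125,250)),("side",sc(398,386),(-40,-375,250)),("side",sc(392,145),(40,-125,250)),("side",sc(505,369),(40,-375,250))]
f=lambda p:np.concatenate([proj(n,M(p,m))[0]-uv for n,uv,m in obs])
r=least_squares(f,[.75,0,0],loss="soft_l1");print(r.x);print(f(r.x).reshape(-1,2).round(1).tolist())
np.save("p.npy",r.x);p=r.x
for nm,n,uv,z in[("ptr","top",tc(348,325),.062),("ptr","side",sc(258,232),.062),("mark","top",tc(203,338),.055),("mark","side",sc(214,148),.055),
 ("head L","top",tc(296,240),.165),("head R","top",tc(398,240),.165),("front L","top",tc(36,357),.02),("frontR","top",tc(735,370),.02),
 ("plug","top",tc(423,275),.042),("trayL","top",tc(271,250),.032),("trayR","top",tc(438,250),.032),
 ("jar","top",tc(362,490),.055)]:
    w=onz(n,uv,z);print(nm,n,w.round(4),Minv(p,w)[0].round(1))
for nm,q in[("tl",(97,402)),("tr",(283,417)),("br",(270,549)),("bl",(84,532))]:print(nm,onz("top",tc(*q),.06).round(4))
print("hub",M(p,hub),"tray",M(p,(40,-25,24)))
E
python3 fit.py
```

```text
[0.61152608 0.06220765 0.0058361 ]
[[0.8, 0.1], [-1.8, 0.1], [0.5, -0.1], [-2.4, 0.7], [-0.5, -1.1], [-0.5, 2.3], [0.7, 0.2], [-2.0, 0.9], [0.5, 1.3], [0.6, 0.1], [0.3, 1.3], [0.0, -0.3], [0.1, -0.1], [-0.1, -0.5]]
ptr top [0.5718 0.0416 0.062 ] [-39.8 -20.3  62. ]
ptr side [0.5738 0.0448 0.062 ] [-37.8 -17.2  62. ]
mark top [0.5607 0.1812 0.055 ] [-50.1 119.3  55. ]
mark side [0.5628 0.1828 0.055 ] [-48.  120.9  55. ]
head L top [0.6332 0.0849 0.165 ] [ 21.8  22.6 165. ]
head R top [ 0.6329 -0.0066  0.165 ] [ 20.9 -68.9 165. ]
front L top [0.5475 0.3494 0.02  ] [-62.3 287.5  20. ]
frontR top [ 0.5324 -0.3365  0.02  ] [ -81.4 -398.3   20. ]
plug top [ 0.6237 -0.0307  0.042 ] [ 11.6 -92.9  42. ]
trayL top [0.6508 0.118  0.032 ] [39.6 55.6 32. ]
trayR top [ 0.6503 -0.0456  0.032 ] [  38.1 -108.    32. ]
jar top [0.4141 0.0286 0.055 ] [-197.6  -32.5   55. ]
tl [0.4987 0.2814 0.06  ]
tr [0.4838 0.1037 0.06  ]
br [0.3582 0.1157 0.06  ]
bl [0.3748 0.2922 0.06  ]
hub [[ 0.59298543 -0.18790482  0.125     ]] tray [[0.6516713  0.03744151 0.024     ]]
```

```bash
cat >> h.py <<'E'
from scipy.spatial.transform import Rotation as Ro
try: p=np.load("p.npy")
except Exception: pass
HUB=np.array([-20,-250,125.])
def wheel(th,s,r=60):
    """TCP pose to hold arm at th deg (0=down slope,+ to +y), grasp point s mm out of the wheel plane"""
    t=np.radians(th);out=np.array([-.5,0,.866]);dn=np.array([-.866,0,-.5]);l=np.array([0,1.,0])
    rad=dn*np.cos(t)+l*np.sin(t)
    m=HUB+r*rad+out*(s-19)
    z=-out;x=-rad;y=np.cross(z,x)
    return M(p,m)[0],Ro.from_euler('z',p[2])*Ro.from_matrix(np.c_[x,y,z])
def down(az): # tool down, tool y at world azimuth az(rad)
    y=np.array([np.cos(az),np.sin(az),0]);z=np.array([0,0,-1.]);return Ro.from_matrix(np.c_[np.cross(y,z),y,z])
def rows(*T,start=None):
    if start is None:
        s=read_state();start=(s["tool_pos"],Ro.from_rotvec(s["orientation"]))
    for P,R in T:
        sl=start[1].inv().apply(np.array(P)-start[0])/.3;d=(start[1].inv()*R).as_rotvec()/(np.pi/4)
        print([round(float(v),3) for v in sl],[round(float(v),3) for v in d])
    return T[-1]
E
python3 - <<'E'
from h import *
a=np.radians(70.2)
q=rows(([.40,.33,.30],down(a-.78)))
q=rows(([.46,.05,.32],down(a-1.56)),start=q)
q=rows(([.45,-.17,.32],down(a-2.2)),start=q)
q=rows(wheel(0,110),start=q);print(q[0],q[1].as_rotvec())
E
```

```text
[-0.888, -0.432, -0.304] [-0.002, 0.001, 0.998]
[-0.928, -0.221, -0.067] [0.0, 0.0, 0.993]
[-0.704, 0.209, 0.0] [0.0, 0.0, 0.815]
[0.091, 0.136, 0.487] [-0.197, 0.647, 0.734]
[ 0.49552709 -0.1884736   0.173806  ] [-3.03306921 -0.00885067 -0.81272909]
```

play_rows(
  slide=[
    [-0.888,-0.432,-0.304],
    [-0.888,-0.432,-0.304],
    [-0.888,-0.432,-0.304],
    [-0.888,-0.432,-0.304],
    [-0.888,-0.432,-0.304],
    [-0.888,-0.432,-0.304],
    [-0.888,-0.432,-0.304],
    [-0.888,-0.432,-0.304],
  ],
  delta_rot=[
    [0,0,1],
    [0,0,1],
    [0,0,1],
    [0,0,1],
    [0,0,1],
    [0,0,1],
    [0,0,1],
    [0,0,1],
  ],
  jaw=[1,1,1,1,1,1,1,1],
)

```text
t: 0.9
tool_pos: [0.4015, 0.3293, 0.3008]
orientation: [1.683, 2.653, 0.001]
force: [-0.1, 1.1, 0.6]
opening: 0.0853
gripper_force: 0.0
```

play_rows(
  slide=[
    [-0.928,-0.221,-0.067],
    [-0.928,-0.221,-0.067],
    [-0.928,-0.221,-0.067],
    [-0.928,-0.221,-0.067],
    [-0.928,-0.221,-0.067],
    [-0.928,-0.221,-0.067],
    [-0.928,-0.221,-0.067],
  ],
  delta_rot=[
    [0,0,0.99],
    [0,0,0.99],
    [0,0,0.99],
    [0,0,0.99],
    [0,0,0.99],
    [0,0,0.99],
    [0,0,0.99],
  ],
  jaw=[1,1,1,0,0,0,0],
)

```text
t: 1.6
tool_pos: [0.4601, 0.0482, 0.3201]
orientation: [2.563, 1.817, -0.002]
force: [0.1, 0.1, -0.1]
opening: 0.0425
gripper_force: 0.0
```

play_rows(
  slide=[
    [-0.704,0.209,0],
    [-0.704,0.209,0],
    [-0.704,0.209,0],
    [-0.704,0.209,0],
    [-0.704,0.209,0],
    [-0.704,0.209,0],
  ],
  delta_rot=[
    [0,0,0.815],
    [0,0,0.815],
    [0,0,0.815],
    [0,0,0.815],
    [0,0,0.815],
    [0,0,0.815],
  ],
  jaw=[0,0,0,0,0,0],
)

```text
t: 2.2
tool_pos: [0.45, -0.1699, 0.3195]
orientation: [-3.002, -0.921, 0.002]
force: [0.9, 0.9, 0.2]
opening: 0.043
gripper_force: 0.0
```

Run:
```python
from h import *
s=read_state();print(s["t"],s["tool_pos"],s["joint_pos"].round(2),s["opening"])
q=rows(wheel(0,110));rows(wheel(0,0),start=q)
```

```text
2.2 [ 0.45004631 -0.1699165   0.31951389] [-0.45  0.1   1.5   0.    1.54  0.53] 0.04298295479813688
[0.091, 0.137, 0.485] [-0.199, 0.649, 0.733]
[-0.0, -0.0, 0.367] [0.0, 0.0, 0.0]
```

play_rows(
  slide=[
    [0.091,0.137,0.485],
    [0.091,0.137,0.485],
    [0.091,0.137,0.485],
    [0.091,0.137,0.485],
    [0.091,0.137,0.485],
    [0.091,0.137,0.485],
    [0.091,0.137,0.485],
  ],
  delta_rot=[
    [-0.199,0.649,0.733],
    [-0.199,0.649,0.733],
    [-0.199,0.649,0.733],
    [-0.199,0.649,0.733],
    [-0.199,0.649,0.733],
    [-0.199,0.649,0.733],
    [-0.199,0.649,0.733],
  ],
  jaw=[0,0,0,0,0,0,0],
)

```text
t: 2.9
tool_pos: [0.4939, -0.1841, 0.1735]
orientation: [-3.03, -0.013, -0.811]
force: [0.1, -0.2, -0.3]
opening: 0.0427
gripper_force: 0.0
```

play_rows(
  slide=[
    [0,0,0.1],
    [0,0,0.2],
    [0,0,0.3],
    [0,0,0.367],
    [0,0,0.367],
  ],
  delta_rot=[
    [0,0,0],
    [0,0,0],
    [0,0,0],
    [0,0,0],
    [0,0,0],
  ],
  jaw=[0,0,0,0,0],
)

```text
t: 3.4
tool_pos: [0.5524, -0.1857, 0.0779]
orientation: [-3.031, -0.016, -0.811]
force: [-0.6, 0.6, -0.1]
opening: 0.0427
gripper_force: 0.0
```

Run:
```python
from h import *
s=read_state();print(s["t"],s["tool_pos"],s["joint_pos"].round(2),s["force"])
im=cv2.resize(capture("side")[130:300,280:480],None,fx=3.5,fy=3.5,interpolation=cv2.INTER_CUBIC);cv2.imwrite("pics/s1.png",im[:,:,::-1])
```

```text
3.4 [ 0.55237142 -0.18565911  0.07794738] [-0.59  0.33  2.1   0.83  0.4   0.24] [-0.58944767  0.58290921 -0.08585447]
```

View pics/s1.png

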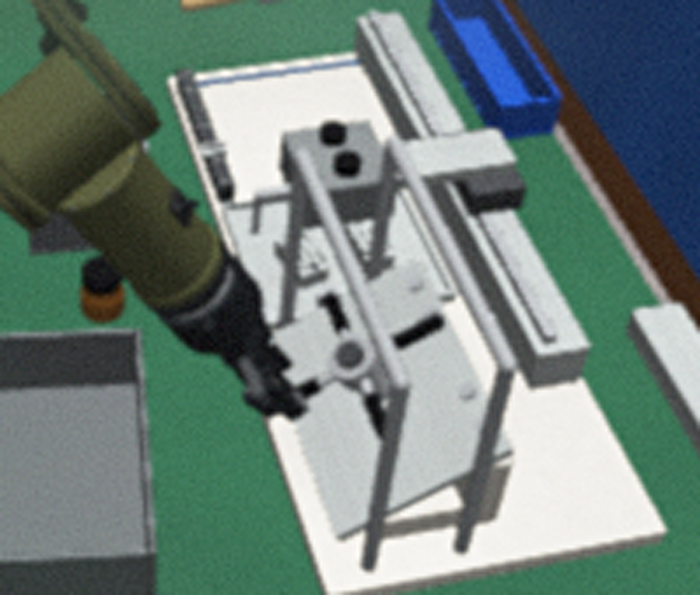

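The side crop shows the fingers straddling the lowest arm at (285,395), clear of the guard bars. Closing.

play_rows(
  slide=[
    [0,0,0],
    [0,0,0],
    [0,0,0],
    [0,0,0],
  ],
  delta_rot=[
    [0,0,0],
    [0,0,0],
    [0,0,0],
    [0,0,0],
  ],
  jaw=[-1,-1,-1,-1],
  squeeze=30,
)

```text
t: 3.85
tool_pos: [0.551, -0.1888, 0.0826]
orientation: [3.03, 0.011, 0.821]
force: [-7.1, 0.6, 11.8]
opening: 0.0002
gripper_force: 6.8
```

Run:
```python
from h import *
s=read_state();print(s["t"],Minv(p,s["tool_pos"]),s["joint_pos"].round(2),s["force"],s["opening"])
rows(*[wheel(a,0) for a in (0,6,12,18,24,30,36,42)]);
```

```text
3.85 [[ -61.99078418 -250.64489165   82.5636839 ]] [-0.6   0.32  2.1   0.83  0.4   0.24] [-7.12255792  0.60055548 11.83767812] 0.0001835515039554251
[-0.008, -0.002, 0.011] [0.004, -0.007, 0.003]
[-0.007, -0.023, 0.011] [0.004, -0.007, 0.136]
[-0.004, -0.044, 0.011] [0.003, -0.007, 0.269]
[0.002, -0.064, 0.011] [0.003, -0.008, 0.403]
[0.009, -0.084, 0.011] [0.002, -0.008, 0.536]
[0.019, -0.102, 0.011] [0.002, -0.008, 0.67]
[0.03, -0.12, 0.011] [0.002, -0.008, 0.803]
[0.044, -0.136, 0.011] [0.001, -0.008, 0.936]
```

The jaws shut to 0 without holding the arm, and 14 N pushes the tool outwards. I'll look from both cameras in one composite.

Run:
```python
from h import *
a=capture("side")[205:280,335:435];b=capture("top")[125:200,310:410]
im=np.vstack([cv2.resize(np.ascontiguousarray(x),None,fx=4,fy=4,interpolation=cv2.INTER_CUBIC) for x in(a,b)])
s=read_state();R=Ro.from_rotvec(s["orientation"]);P=s["tool_pos"]
for k in(0,-.019,-.073): # mark TCP, grasp
    for j,(n,o) in enumerate([("side",(335,205)),("top",(310,125))]):
        u=(proj(n,P+R.apply([0,0,k]))[0]-o+.5)*4-.5
        cv2.circle(im,(int(u[0]),int(u[1])+300*j),3,(255,0,0),1)
cv2.imwrite("pics/c2.png",im[:,:,::-1])
```

```text
(no output)
```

View pics/c2.png

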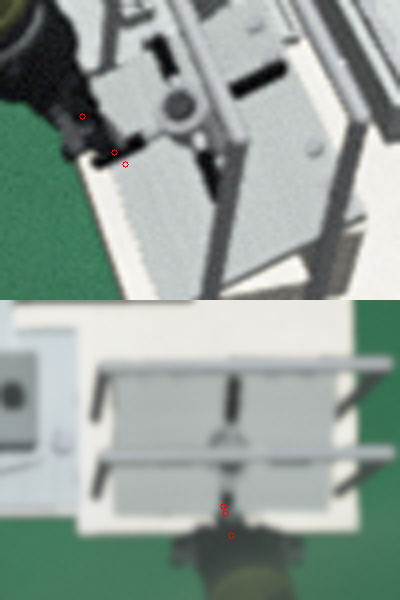

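Run:
```python
from h import *
C=cv2.INTER_CUBIC
s0=cv2.imread("pics/side0.png");now=capture("side")[:,:,::-1]
s1=cv2.imread("pics/s1.png")
L=[cv2.resize(np.ascontiguousarray(x[222:266,335:395]),(396,290),interpolation=C) for x in(s0,now)]
s1c=cv2.resize(s1[int(92*3.5):int(136*3.5),int(55*3.5):int(115*3.5)],(396,290),interpolation=C)
t=cv2.resize(np.ascontiguousarray(capture("top")[150:194,340:400,::-1]),(396,290),interpolation=C)
im=np.vstack([np.hstack([L[0],s1c]),np.hstack([L[1],t])])
im=np.clip(im.astype(float)*1.5,0,255)
cv2.imwrite("pics/c3.png",im)
s=read_state();print(s["force"],s["gripper_force"],s["opening"],s["tool_pos"],proj("side",s["tool_pos"]))
```

```text
[-6.6199122  -0.09060961 11.77375339] 6.7819274961948395 -0.00011235723596386129 [ 0.55098535 -0.1887685   0.08254201] [[366.08565944 245.73396655]][ WARN:0@2.003] global loadsave.cpp:1063 imwrite_ Unsupported depth image for selected encoder is fallbacked to CV_8U.
```

View pics/c3.png

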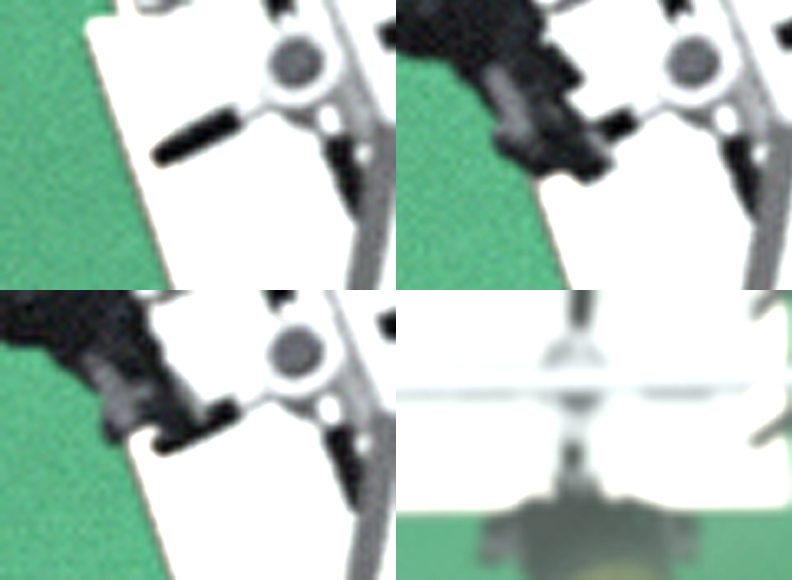

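Run:
```python
from h import *
g=lambda u:((u-[335,222])*6.6).round(0).tolist()
s=read_state();R=Ro.from_rotvec(s["orientation"])
for P,ys in((np.array([.55237,-.18566,.07795]),(.021,.03)),(s["tool_pos"],(-.01,0,.01))):
  for y in ys:
    print(y,[g(u) for u in proj("side",[P+R.apply([x,y,k]) for x in(-.011,.011) for k in(0,-.008,-.019)])])
print("arm",[g(u) for u in proj("side",[wheel(0,19,r)[0] for r in(40,60,74)])])
```

```text
0.021 [[197.0, 205.0], [190.0, 196.0], [179.0, 185.0], [240.0, 182.0], [233.0, 174.0], [222.0, 162.0]]
0.03 [[203.0, 220.0], [195.0, 212.0], [184.0, 201.0], [246.0, 198.0], [239.0, 189.0], [228.0, 178.0]]
-0.01 [[178.0, 151.0], [170.0, 143.0], [159.0, 131.0], [220.0, 128.0], [213.0, 120.0], [202.0, 108.0]]
0 [[184.0, 168.0], [176.0, 160.0], [165.0, 148.0], [226.0, 145.0], [219.0, 137.0], [208.0, 125.0]]
0.01 [[190.0, 185.0], [182.0, 177.0], [172.0, 165.0], [233.0, 162.0], [225.0, 154.0], [215.0, 142.0]]
arm [[224.0, 121.0], [185.0, 141.0], [158.0, 156.0]]
```

Image and contact force agree: the real fingertips sit about 20 mm short of the reported TCP, so they slid off and now rest on top of the arm. I'll back off, reopen and go 20 mm deeper.

play_rows(
  slide=[
    [0,0,-0.08],
    [0,0,-0.08],
    [0,0,-0.08],
    [0,0,-0.08],
    [0,0,0],
    [0,0,0.03],
    [0,0,0.05],
    [0,0,0.065],
    [0,0,0.065],
  ],
  delta_rot=[
    [0,0,0],
    [0,0,0],
    [0,0,0],
    [0,0,0],
    [0,0,0],
    [0,0,0],
    [0,0,0],
    [0,0,0],
    [0,0,0],
  ],
  jaw=[0,0,0,0,0,0,0,0,0],
)

```text
t: 4.95
tool_pos: [0.5606, -0.1878, 0.0623]
orientation: [-3.033, -0.011, -0.814]
force: [-0.7, 0.7, -0.8]
opening: 0.0424
gripper_force: 0.0
```

play_rows(
  slide=[
    [0,0,0],
    [0,0,0],
    [0,0,0],
    [0,0,0],
  ],
  delta_rot=[
    [0,0,0],
    [0,0,0],
    [0,0,0],
    [0,0,0],
  ],
  jaw=[-1,-1,-1,-1],
  squeeze=30,
)

```text
t: 5.35
tool_pos: [0.5606, -0.1884, 0.0635]
orientation: [3.033, 0.01, 0.817]
force: [-1.6, -1.0, 0.7]
opening: 0.013
gripper_force: 29.3
```

Run:
```python
from h import *
s=read_state();m=Minv(p,s["tool_pos"])[0]-HUB;R=Ro.from_rotvec(s["orientation"]).as_matrix()
print(s["t"],m,"out",m@[-.5,0,.866],"dn",m@[-.866,0,-.5],s["joint_pos"].round(2),s["force"],s["opening"],R.round(3).tolist())
```

```text
5.35 [-32.36295413  -0.30893342 -61.46742487] out -37.04931287047245 dn 58.76003071518086 [-0.58  0.36  2.1   0.91  0.36  0.17] [-1.55538812 -0.98520349  0.69839068] 0.012956711708555493 [[0.865, 0.006, 0.502], [0.006, -1.0, 0.001], [0.502, 0.002, -0.865]]
```

Run:
```python
from h import *
st=wheel(0,-18,59)
rows(*[wheel(a,-18,59) for a in (6,12,18,24,30,36,42,45)],start=st)
```

```text
[0.001, -0.021, -0.0] [-0.0, 0.0, 0.133]
[0.004, -0.041, 0.0] [0.0, 0.0, 0.267]
[0.01, -0.061, -0.0] [0.0, -0.0, 0.4]
[0.017, -0.08, -0.0] [0.0, 0.0, 0.533]
[0.026, -0.098, -0.0] [0.0, 0.0, 0.667]
[0.038, -0.116, -0.0] [0.0, -0.0, 0.8]
[0.051, -0.132, -0.0] [-0.0, 0.0, 0.933]
[0.058, -0.139, -0.0] [-0.0, 0.0, 1.0]
```

play_rows(
  slide=[
    [0.001,-0.021,0],
    [0.004,-0.041,0],
    [0.01,-0.061,0],
    [0.017,-0.08,0],
    [0.026,-0.098,0],
    [0.038,-0.116,0],
    [0.038,-0.116,0],
  ],
  delta_rot=[
    [0,0,0.133],
    [0,0,0.267],
    [0,0,0.4],
    [0,0,0.533],
    [0,0,0.667],
    [0,0,0.8],
    [0,0,0.8],
  ],
  jaw=[-1,-1,-1,-1,-1,-1,-1],
)

```text
t: 6.05
tool_pos: [0.5707, -0.1532, 0.0695]
orientation: [-2.749, 0.882, -0.741]
force: [-2.2, -0.7, 2.5]
opening: 0.0127
gripper_force: 30.3
```

```bash
cat > st.py <<'E'
from h import *
s=read_state();m=Minv(p,s["tool_pos"])[0]-HUB;R=Ro.from_rotvec(s["orientation"]).as_matrix()
d=m@[-.866,0,-.5];xm=-(Ro.from_euler('z',-p[2]).as_matrix()@R[:,0])
print(s["t"],"out",m@[-.5,0,.866],"r",np.hypot(d,m[1]),"th",np.degrees(np.arctan2(m[1],d)),"toolth",np.degrees(np.arctan2(xm[1],xm@[-.866,0,-.5])),s["joint_pos"].round(2),s["force"].round(1),s["opening"])
E
python3 st.py
```

```text
6.05 out -36.999846785641125 r 58.328942016744044 th 36.61530428219465 toolth 35.885004652773354 [-0.5   0.35  2.1   0.85  0.32  0.93] [-2.2 -0.7  2.5] 0.012673133876505517
```

Run:
```python
from h import *
w=lambda a,s:wheel(a,s,59)
rows(w(42,-18),w(48,-18),w(50,-18),w(50,42),start=w(36,-18));print()
rows(w(35,42),w(20,42),w(5.2,42),start=w(50,42));print()
rows(w(-10,42),w(-25,42),w(-39.7,42),start=w(5.2,42));print()
rows(w(-39.7,-18),start=w(-39.7,42));print()
rows(*[w(a,-18) for a in(-34,-28,-22,-16,-10,-4,2,5)],start=w(-39.7,-18));print()
rows(*[w(a,-18) for a in(11,17,23,29,35,41,47,50)],start=w(5,-18));print()
```

```text
[0.001, -0.021, -0.0] [-0.0, 0.0, 0.133]
[0.004, -0.041, 0.0] [0.0, 0.0, 0.267]
[0.006, -0.048, -0.0] [-0.0, 0.0, 0.311]
[0.006, -0.048, -0.2] [-0.0, 0.0, 0.311]

[0.007, 0.051, 0.0] [0.0, -0.0, -0.333]
[0.026, 0.098, 0.0] [0.0, -0.0, -0.667]
[0.057, 0.139, -0.0] [-0.0, 0.0, -0.996]

[0.007, 0.052, -0.0] [0.0, 0.0, -0.338]
[0.027, 0.099, 0.0] [0.0, 0.0, -0.671]
[0.057, 0.139, 0.0] [0.0, 0.0, -0.998]

[0.0, 0.0, 0.2] [0.0, 0.0, 0.0]

[0.001, -0.02, -0.0] [-0.0, -0.0, 0.127]
[0.004, -0.04, -0.0] [0.0, -0.0, 0.26]
[0.009, -0.06, 0.0] [-0.0, -0.0, 0.393]
[0.017, -0.079, 0.0] [-0.0, 0.0, 0.527]
[0.026, -0.097, -0.0] [-0.0, -0.0, 0.66]
[0.037, -0.115, -0.0] [0.0, -0.0, 0.793]
[0.05, -0.131, -0.0] [-0.0, -0.0, 0.927]
[0.057, -0.138, 0.0] [-0.0, -0.0, 0.993]

[0.001, -0.021, 0.0] [0.0, -0.0, 0.133]
[0.004, -0.041, 0.0] [-0.0, -0.0, 0.267]
[0.01, -0.061, -0.0] [0.0, 0.0, 0.4]
[0.017, -0.08, 0.0] [-0.0, 0.0, 0.533]
[0.026, -0.098, -0.0] [0.0, -0.0, 0.667]
[0.038, -0.116, 0.0] [0.0, -0.0, 0.8]
[0.051, -0.132, -0.0] [-0.0, -0.0, 0.933]
[0.058, -0.139, -0.0] [-0.0, 0.0, 1.0]
```

play_rows(
  slide=[
    [0.001,-0.021,0],
    [0.004,-0.041,0],
    [0.006,-0.048,0],
    [0.006,-0.048,0],
    [0.006,-0.048,0],
    [0.006,-0.048,0],
    [0.006,-0.048,0],
    [0.006,-0.048,-0.1],
    [0.006,-0.048,-0.2],
    [0.006,-0.048,-0.2],
  ],
  delta_rot=[
    [0,0,0.133],
    [0,0,0.267],
    [0,0,0.311],
    [0,0,0.311],
    [0,0,0.311],
    [0,0,0.311],
    [0,0,0.311],
    [0,0,0.311],
    [0,0,0.311],
    [0,0,0.311],
  ],
  jaw=[-1,-1,-1,-1,0,0,0,0,0,0],
)

```text
t: 7.05
tool_pos: [0.5486, -0.1429, 0.1281]
orientation: [-2.577, 1.188, -0.697]
force: [0.3, -0.2, 0.1]
opening: 0.0426
gripper_force: 0.0
```

play_rows(
  slide=[
    [0.007,0.051,0],
    [0.026,0.098,0],
    [0.057,0.139,0],
    [0.057,0.139,0],
    [0.057,0.139,0],
    [0.057,0.139,0],
  ],
  delta_rot=[
    [0,0,-0.333],
    [0,0,-0.667],
    [0,0,-0.996],
    [0,0,-0.996],
    [0,0,-0.996],
    [0,0,-0.996],
  ],
  jaw=[0,0,0,0,0,0],
)

```text
t: 7.65
tool_pos: [0.5308, -0.1827, 0.1141]
orientation: [-3.009, 0.119, -0.808]
force: [0.5, 0.9, -0.2]
opening: 0.0429
gripper_force: 0.0
```

play_rows(
  slide=[
    [0.007,0.052,0],
    [0.027,0.099,0],
    [0.057,0.139,0],
    [0.057,0.139,0],
    [0.057,0.139,0],
    [0.057,0.139,0],
    [0.057,0.139,0],
  ],
  delta_rot=[
    [0,0,-0.338],
    [0,0,-0.671],
    [0,0,-0.998],
    [0,0,-0.998],
    [0,0,-0.998],
    [0,0,-0.998],
    [0,0,-0.998],
  ],
  jaw=[0,0,0,0,0,0,0],
)

```text
t: 8.35
tool_pos: [0.5426, -0.2254, 0.1209]
orientation: [2.701, 0.987, 0.727]
force: [-0.6, -0.4, 1.3]
opening: 0.0427
gripper_force: 0.0
```

```bash
python3 st.py
```

```text
8.35 out 21.73066869011181 r 59.06124562705774 th -39.08126938125695 toolth -39.82269650006275 [-0.68  0.26  2.02  0.67  0.54 -0.34] [-0.6 -0.4  1.3] 0.04270763472418627
```

Plunge, grip and take the second stroke from -40° to +50°.

play_rows(
  slide=[
    [0,0,0.08],
    [0,0,0.15],
    [0,0,0.2],
    [0,0,0.2],
    [0,0,0.2],
    [0,0,0.2],
    [0,0,0.2],
  ],
  delta_rot=[
    [0,0,0],
    [0,0,0],
    [0,0,0],
    [0,0,0],
    [0,0,0],
    [0,0,0],
    [0,0,0],
  ],
  jaw=[0,0,0,0,-1,-1,-1],
)

```text
t: 9.05
tool_pos: [0.5731, -0.2264, 0.0708]
orientation: [2.698, 0.985, 0.728]
force: [2.8, -0.7, -5.1]
opening: 0.0126
gripper_force: 29.2
```

```bash
python3 st.py
```

```text
9.05 out -36.845496074294715 r 58.76893317661331 th -40.783694899274586 toolth -39.81483193153408 [-0.64  0.38  2.03  0.82  0.42 -0.48] [ 2.8 -0.7 -5.1] 0.012584843318919327
```

play_rows(
  slide=[
    [0.001,-0.02,0],
    [0.004,-0.04,0],
    [0.009,-0.06,0],
    [0.017,-0.079,0],
    [0.026,-0.097,0],
    [0.037,-0.115,0],
    [0.05,-0.131,0],
    [0.057,-0.138,0],
  ],
  delta_rot=[
    [0,0,0.127],
    [0,0,0.26],
    [0,0,0.393],
    [0,0,0.527],
    [0,0,0.66],
    [0,0,0.793],
    [0,0,0.927],
    [0,0,0.993],
  ],
  jaw=[-1,-1,-1,-1,-1,-1,-1,-1],
)

```text
t: 9.85
tool_pos: [0.5616, -0.1842, 0.0644]
orientation: [-3.011, 0.124, -0.813]
force: [1.1, -4.0, -2.6]
opening: 0.0128
gripper_force: 29.5
```

play_rows(
  slide=[
    [0.001,-0.021,0],
    [0.004,-0.041,0],
    [0.01,-0.061,0],
    [0.017,-0.08,0],
    [0.026,-0.098,0],
    [0.038,-0.116,0],
    [0.051,-0.132,0],
    [0.058,-0.139,0],
    [0.058,-0.139,0],
  ],
  delta_rot=[
    [0,0,0.133],
    [0,0,0.267],
    [0,0,0.4],
    [0,0,0.533],
    [0,0,0.667],
    [0,0,0.8],
    [0,0,0.933],
    [0,0,1],
    [0,0,1],
  ],
  jaw=[-1,-1,-1,-1,-1,-1,-1,-1,-1],
)

```text
t: 10.75
tool_pos: [0.5797, -0.1438, 0.075]
orientation: [-2.577, 1.19, -0.697]
force: [2.2, -3.1, 0.8]
opening: 0.0123
gripper_force: 29.9
```

```bash
python3 st.py
python3 - <<'E'
from h import *
w=lambda a,s:wheel(a,s,59)
rows(w(50,42),start=w(50,-18))
E
```

```text
10.75 out -36.7526785139177 r 57.16511484045757 th 50.557263213919626 toolth 49.84346265741959 [-0.46  0.34  2.09  0.79  0.32  1.26] [ 2.2 -3.1  0.8] 0.012315608475485282
[0.0, -0.0, -0.2] [0.0, 0.0, 0.0]
```

play_rows(
  slide=[
    [0,0,0],
    [0,0,0],
    [0,0,0],
    [0,0,-0.1],
    [0,0,-0.2],
    [0,0,-0.2],
  ],
  delta_rot=[
    [0,0,0],
    [0,0,0],
    [0,0,0],
    [0,0,0],
    [0,0,0],
    [0,0,0],
  ],
  jaw=[0,0,0,0,0,0],
)

```text
t: 11.35
tool_pos: [0.5483, -0.143, 0.1281]
orientation: [-2.577, 1.187, -0.697]
force: [0.3, 0.3, 0.3]
opening: 0.0427
gripper_force: 0.0
```

play_rows(
  slide=[
    [0.007,0.051,0],
    [0.026,0.098,0],
    [0.057,0.139,0],
    [0.057,0.139,0],
    [0.057,0.139,0],
    [0.057,0.139,0],
  ],
  delta_rot=[
    [0,0,-0.333],
    [0,0,-0.667],
    [0,0,-0.996],
    [0,0,-0.996],
    [0,0,-0.996],
    [0,0,-0.996],
  ],
  jaw=[0,0,0,0,0,0],
)

```text
t: 11.95
tool_pos: [0.5306, -0.1828, 0.1142]
orientation: [-3.009, 0.118, -0.808]
force: [-0.6, 0.6, -0.3]
opening: 0.0428
gripper_force: 0.0
```

play_rows(
  slide=[
    [0.007,0.052,0],
    [0.027,0.099,0],
    [0.057,0.139,0],
    [0.057,0.139,0],
    [0.057,0.139,0],
    [0.057,0.139,0],
    [0.057,0.139,0],
  ],
  delta_rot=[
    [0,0,-0.338],
    [0,0,-0.671],
    [0,0,-0.998],
    [0,0,-0.998],
    [0,0,-0.998],
    [0,0,-0.998],
    [0,0,-0.998],
  ],
  jaw=[0,0,0,0,0,0,0],
)

```text
t: 12.65
tool_pos: [0.5425, -0.2255, 0.1209]
orientation: [2.701, 0.988, 0.727]
force: [0.3, -0.9, 0.0]
opening: 0.0427
gripper_force: 0.0
```

play_rows(
  slide=[
    [0,0,0.08],
    [0,0,0.15],
    [0,0,0.2],
    [0,0,0.2],
    [0,0,0.2],
    [0,0,0.2],
    [0,0,0.2],
  ],
  delta_rot=[
    [0,0,0],
    [0,0,0],
    [0,0,0],
    [0,0,0],
    [0,0,0],
    [0,0,0],
    [0,0,0],
  ],
  jaw=[0,0,0,0,-1,-1,-1],
)

```text
t: 13.35
tool_pos: [0.573, -0.2265, 0.0708]
orientation: [2.698, 0.986, 0.728]
force: [1.8, -0.8, -2.0]
opening: 0.0128
gripper_force: 29.2
```

```bash
python3 st.py
python3 - <<'E'
from h import *
a=np.mean([capture("side").astype(float) for _ in range(4)],0)
b=np.mean([capture("top").astype(float) for _ in range(4)],0)
np.savez("pre.npz",a=a,b=b)
C=cv2.INTER_CUBIC
L=cv2.resize(np.ascontiguousarray(b[115:185,232:332]),None,fx=5.5,fy=5.5,interpolation=C)   # top
S=cv2.resize(np.ascontiguousarray(a[145:195,325:375]),None,fx=4.8,fy=5.5,interpolation=C)
S=np.vstack([S,np.zeros((385-S.shape[0],S.shape[1],3))])
cv2.imwrite("pics/c4.png",np.hstack([L,S])[:,:,::-1].clip(0,255).astype(np.uint8))
E
```

```text
13.35 out -36.824971301902764 r 58.88467021220877 th -40.74056136688469 toolth -39.857616342412506 [-0.64  0.38  2.03  0.82  0.42 -0.48] [ 1.8 -0.8 -2. ] 0.012782057991847888
```

View pics/c4.png

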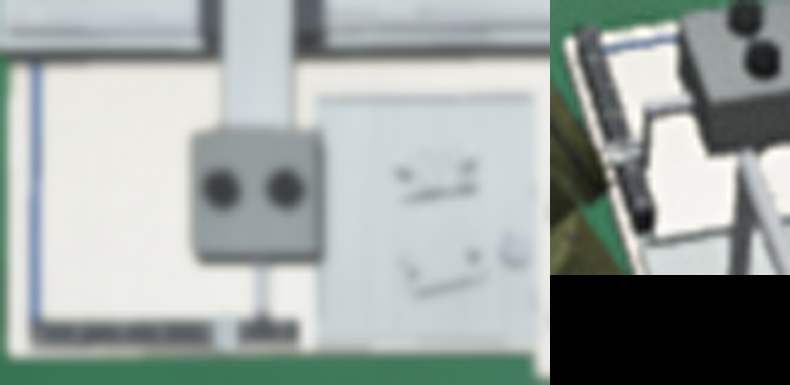

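Run:
```python
from h import *
from scipy.ndimage import map_coordinates
z=np.load("pre.npz");g=z["b"].mean(2);
print("ledge rows174-177",g[174:178,262:290].mean(0).round(0).tolist())
print("strip rows165-170",g[165:171,270:290].mean(0).round(0).tolist())
print("tip rows171-173",g[171:174,270:290].mean(0).round(0).tolist())
print("head",g[140:160,260:295].mean(0).round(0).tolist())
f=lambda u,v:Minv(p,onz("side",(325+(u-550+.5)/4.8-.5,145+(v+.5)/5.5-.5),v*0+.062))[0]
print("tip side",f(641,160).round(1),"mark side",Minv(p,onz("side",(325+(625-550)/4.8,145+155/5.5),.055))[0].round(1))
for y in(84,90,96):print(y,proj("side",M(p,[(-42,y,62),(-42,y,90),(-42,y,100)])).round(1).tolist(),proj("top",M(p,[(-42,y,62),(-42,y,90)])).round(1).tolist())
print("mark proj",proj("top",M(p,[(-50,120,54),(-50,126,54)])).round(2).tolist())
```

```text
ledge rows174-177 [110.0, 106.0, 105.0, 105.0, 105.0, 106.0, 111.0, 122.0, 144.0, 175.0, 191.0, 194.0, 184.0, 150.0, 127.0, 118.0, 113.0, 111.0, 111.0, 114.0, 120.0, 122.0, 118.0, 129.0, 178.0, 223.0, 229.0, 217.0]
strip rows165-170 [237.0, 237.0, 238.0, 238.0, 238.0, 237.0, 236.0, 229.0, 213.0, 201.0, 206.0, 222.0, 234.0, 238.0, 238.0, 238.0, 238.0, 237.0, 231.0, 214.0]
tip rows171-173 [205.0, 212.0, 214.0, 213.0, 212.0, 202.0, 195.0, 184.0, 160.0, 141.0, 148.0, 175.0, 195.0, 199.0, 197.0, 202.0, 219.0, 232.0, 231.0, 217.0]
head [236.0, 236.0, 237.0, 237.0, 235.0, 226.0, 195.0, 162.0, 146.0, 137.0, 128.0, 124.0, 123.0, 126.0, 134.0, 145.0, 154.0, 157.0, 157.0, 155.0, 148.0, 138.0, 129.0, 126.0, 125.0, 129.0, 138.0, 146.0, 146.0, 135.0, 141.0, 178.0, 204.0, 212.0, 214.0]
tip side [-42.6 101.6  62. ] mark side [-50.2 114.3  55. ]
84 [[344.9, 176.8], [345.2, 170.8], [345.3, 168.7]] [[281.5, 172.8], [280.8, 171.7]]
90 [[344.5, 175.7], [344.8, 169.8], [344.9, 167.6]] [[280.0, 172.8], [279.3, 171.7]]
96 [[344.1, 174.7], [344.4, 168.7], [344.5, 166.5]] [[278.5, 172.8], [277.8, 171.7]]
mark proj [[272.81, 175.11], [271.32, 175.12]]
```

Run:
```python
from h import *
print("headc",Minv(p,onz("top",(278.45,148),.165)),Minv(p,onz("top",tc(347,240),.165)))
w=lambda a:wheel(a,-18,59)
rows(*[w(a) for a in(-34,-28,-22,-16,-10,-5)],start=w(-39.7))
```

```text
headc [[ 36.73283597  85.31553936 165.        ]] [[ 21.34877971 -23.14627469 165.        ]]
[0.001, -0.02, -0.0] [-0.0, -0.0, 0.127]
[0.004, -0.04, -0.0] [0.0, -0.0, 0.26]
[0.009, -0.06, 0.0] [-0.0, -0.0, 0.393]
[0.017, -0.079, 0.0] [-0.0, 0.0, 0.527]
[0.026, -0.097, -0.0] [-0.0, -0.0, 0.66]
[0.035, -0.112, -0.0] [-0.0, -0.0, 0.771]
```

play_rows(
  slide=[
    [0.001,-0.02,0],
    [0.004,-0.04,0],
    [0.009,-0.06,0],
    [0.017,-0.079,0],
    [0.026,-0.097,0],
    [0.035,-0.112,0],
    [0.035,-0.112,0],
  ],
  delta_rot=[
    [0,0,0.127],
    [0,0,0.26],
    [0,0,0.393],
    [0,0,0.527],
    [0,0,0.66],
    [0,0,0.77],
    [0,0,0.77],
  ],
  jaw=[-1,-1,-1,-1,-1,-1,-1],
)

```text
t: 14.45
tool_pos: [0.5616, -0.1936, 0.0642]
orientation: [3.006, 0.145, 0.812]
force: [-1.1, -2.2, 6.6]
opening: 0.0129
gripper_force: 30.5
```

```bash
python3 st.py
cat > meas.py <<'E'
from h import *
a=np.mean([capture("side").astype(float) for _ in range(4)],0)
b=np.mean([capture("top").astype(float) for _ in range(4)],0)
g=b.mean(2);x=np.arange(640)
print("ledge",g[174:178,262:290].mean(0).round(0).tolist())
print("strip",g[165:171,262:285].mean(0).round(0).tolist())
print("tip",g[171:174,262:285].mean(0).round(0).tolist())
h=g[140:160].mean(0);
l=np.interp(-190,-h[262-12:262],x[250:262]) if 0 else None
print("head",h[252:290].round(0).tolist())
z=np.load("pre.npz")["b"].mean(2)
C=cv2.INTER_CUBIC
L=cv2.resize(np.ascontiguousarray(b[155:185,250:300]),None,fx=10,fy=10,interpolation=C)
S=cv2.resize(np.ascontiguousarray(a[150:180,327:357]),None,fx=9,fy=10,interpolation=C)
cv2.imwrite("pics/c5.png",np.hstack([L,S])[:,:,::-1].clip(0,255).astype(np.uint8))
np.savez("post.npz",a=a,b=b)
E
python3 meas.py
```

```text
14.45 out -36.90670827532737 r 57.90262357308229 th -5.504816567732174 toolth -5.224868564972369 [-0.59  0.37  2.09  0.9   0.37  0.08] [-1.1 -2.2  6.6] 0.012884351609964765
ledge [110.0, 106.0, 105.0, 104.0, 105.0, 106.0, 111.0, 121.0, 143.0, 173.0, 186.0, 187.0, 178.0, 147.0, 126.0, 119.0, 115.0, 114.0, 115.0, 116.0, 120.0, 122.0, 118.0, 129.0, 178.0, 222.0, 228.0, 216.0]
strip [236.0, 236.0, 236.0, 236.0, 236.0, 236.0, 236.0, 233.0, 225.0, 209.0, 200.0, 204.0, 220.0, 233.0, 237.0, 238.0, 238.0, 238.0, 238.0, 238.0, 238.0, 238.0, 239.0]
tip [196.0, 195.0, 196.0, 196.0, 196.0, 196.0, 197.0, 197.0, 193.0, 182.0, 167.0, 164.0, 178.0, 190.0, 195.0, 197.0, 197.0, 197.0, 198.0, 199.0, 200.0, 200.0, 197.0]
head [235.0, 235.0, 236.0, 236.0, 235.0, 233.0, 223.0, 191.0, 160.0, 144.0, 133.0, 125.0, 122.0, 122.0, 126.0, 134.0, 144.0, 153.0, 156.0, 156.0, 153.0, 145.0, 134.0, 127.0, 124.0, 125.0, 130.0, 139.0, 146.0, 145.0, 137.0, 157.0, 206.0, 231.0, 236.0, 235.0, 230.0, 213.0]
```

Run:
```python
import cv2,numpy as np
z=np.load("post.npz");a,b=z["a"],z["b"];C=cv2.INTER_CUBIC
A=cv2.imread("pics/c5.png")
T=cv2.resize(np.ascontiguousarray(b[128:178,288:332]),None,fx=6,fy=6,interpolation=C)
S=cv2.resize(np.ascontiguousarray(a[165:215,340:410]),None,fx=6,fy=6,interpolation=C)
B=np.hstack([T,S])[:,:,::-1].clip(0,255).astype(np.uint8);B=np.hstack([B,np.zeros((300,770-B.shape[1],3),np.uint8)])
cv2.imwrite("pics/c6.png",np.vstack([A,B]))
```

```text
(no output)
```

View pics/c6.png

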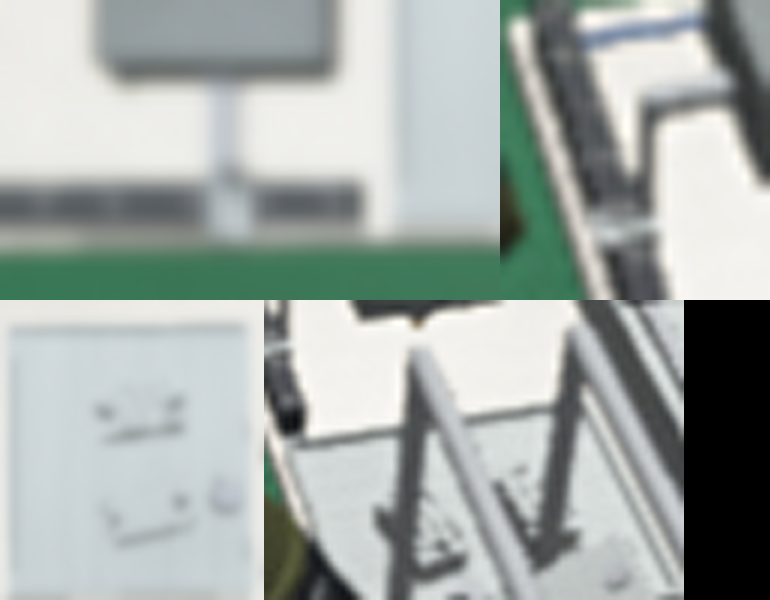

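Top crop: rod at column 225, tip at (233,178), marker centred near x=228. After correcting for height, the pointer is about 5 mm short, so I'll turn 6° more. The castings show at lower left, at (140,415) and (150,520), plug at (228,495).

play_rows(
  slide=[
    [0.001,-0.01,0],
    [0.002,-0.02,0],
    [0.002,-0.021,0],
    [0.002,-0.021,0],
    [0.002,-0.021,0],
  ],
  delta_rot=[
    [0,0,0.067],
    [0,0,0.133],
    [0,0,0.133],
    [0,0,0.133],
    [0,0,0.133],
  ],
  jaw=[-1,-1,-1,-1,-1],
)

```text
t: 15.35
tool_pos: [0.5614, -0.188, 0.0641]
orientation: [-3.031, 0.009, -0.818]
force: [-1.8, -3.0, 5.8]
opening: 0.0132
gripper_force: 30.1
```

```bash
python3 st.py; python3 meas.py
```

```text
15.35 out -36.90529090372071 r 57.80102191676495 th 0.05529174062683007 toolth 0.6164673119730386 [-0.58  0.36  2.1   0.91  0.36  0.19] [-1.8 -3.   5.8] 0.013183828834408403
ledge [110.0, 105.0, 105.0, 105.0, 104.0, 106.0, 111.0, 121.0, 141.0, 169.0, 183.0, 189.0, 182.0, 150.0, 126.0, 119.0, 115.0, 114.0, 114.0, 116.0, 120.0, 122.0, 118.0, 129.0, 178.0, 222.0, 228.0, 216.0]
strip [235.0, 236.0, 236.0, 236.0, 236.0, 235.0, 233.0, 225.0, 207.0, 197.0, 208.0, 230.0, 237.0, 237.0, 238.0, 238.0, 238.0, 238.0, 238.0, 238.0, 238.0, 239.0, 238.0]
tip [196.0, 195.0, 196.0, 196.0, 196.0, 196.0, 195.0, 187.0, 171.0, 158.0, 166.0, 194.0, 208.0, 201.0, 197.0, 197.0, 197.0, 197.0, 198.0, 199.0, 200.0, 200.0, 197.0]
head [235.0, 235.0, 235.0, 235.0, 233.0, 221.0, 186.0, 157.0, 143.0, 133.0, 125.0, 121.0, 122.0, 127.0, 135.0, 146.0, 153.0, 156.0, 156.0, 152.0, 143.0, 133.0, 127.0, 125.0, 126.0, 131.0, 140.0, 147.0, 144.0, 136.0, 160.0, 209.0, 232.0, 236.0, 237.0, 235.0, 230.0, 213.0]
```

Run:
```python
import numpy as np
P=np.load("pre.npz");Q=np.load("post.npz")
np.set_printoptions(linewidth=200)
d=(Q["b"]-P["b"]).mean(2).round().astype(int);print("top rows166-178 cols264-279");print(d[166:179,264:280])
d=(Q["a"]-P["a"]).mean(2).round().astype(int);print("side rows155-181 cols336-352");print(d[155:182,336:353])
print(Q["b"].mean(2)[169:180,264:280].round().astype(int))
```

```text
top rows166-178 cols264-279
[[  0   0  -1  -1  -4 -12 -30 -40 -29  -8  -1   0   1   8  25  36]
 [  0   0   0  -1  -4 -12 -30 -40 -28  -8  -1   0   2   9  25  36]
 [ -1  -1   0  -1  -4 -12 -30 -40 -28  -8  -1   0   2   8  25  36]
 [  0  -1   0  -1  -4 -12 -30 -40 -29  -8  -1   0   2   8  26  36]
 [  0   0   0  -1  -4 -12 -32 -44 -32  -9  -2   0   2   9  29  42]
 [  0   0   0  -1  -3 -14 -37 -55 -44 -15  -2   0   2  13  39  57]
 [  0   0  -1  -1  -4 -16 -40 -62 -54 -22  -5   0   4  17  45  67]
 [ -1   0  -1  -1  -3  -9 -27 -45 -45 -22  -6  -1   2  10  28  45]
 [  0   0  -1  -1   0  -4 -10 -19 -23 -14  -4  -1   0   2   8  13]
 [ -1   0  -1   0   0  -1  -3  -5  -6  -4  -2   0   0   0   0   2]
 [  0  -1   0   0   0   0  -1  -1  -1  -1  -1   0   0  -1   0   0]
 [ -1  -1   0   0  -1   0  -1  -1   0   0  -1  -1  -1   0   0   0]
 [ -1  -1  -1   0  -1  -1  -1   0   0  -1   0   0  -1   0  -1   0]]
side rows155-181 cols336-352
[[   4   -3    0   -1    0    0    0    2    0    2    2    1    2  -13  -89  -87  -22]
 [   0   -2   -1    0    0    1   -1    0   -1   -2   -3   -6   -5  -15  -49  -24  
[... 2243 characters left out ...]
 231 237 238 238 238 238 238]
 [237 237 237 236 233 225 205 192 204 228 235 236 237 237 238 237]
 [231 232 232 231 228 217 194 176 185 214 228 229 230 232 232 232]
 [205 205 205 205 202 192 171 152 159 191 208 205 204 206 206 207]
 [151 151 151 152 154 152 147 146 153 176 187 169 156 154 152 153]
 [107 108 107 110 117 125 140 160 170 180 180 149 124 114 109 109]
 [ 94  94  94  97 105 117 140 171 185 189 180 144 115 103  96  96]
 [ 99  99  98  99 104 115 140 174 190 194 183 147 122 114 110 110]
 [118 118 117 117 118 124 144 171 187 194 186 159 145 144 143 143]
 [136 135 135 134 133 134 142 156 167 175 173 160 156 158 157 156]
 [130 129 128 127 126 126 126 127 130 135 136 135 136 136 134 133]]
```

The pointer is at the mark within about ±1.5 mm (tip near column 271.8, rib near 272.1). Now I'll fit the castings using an enhanced top and side view with model outlines.

```bash
cat > cast.py <<'E'
from h import *
def box(c,yaw,x=.03,y=.056,z0=.024,z1=.05):
    R=np.array([[np.cos(yaw),-np.sin(yaw)],[np.sin(yaw),np.cos(yaw)]])
    q=np.array([(x/2,y/2),(-x/2,y/2),(-x/2,-y/2),(x/2,-y/2)])@R.T+c
    return np.vstack([np.c_[q,[z0]*4],np.c_[q,[z1]*4]])
G={}
for nm,uv,yw in(("b",(288+144.5/6-.5,128+134.5/6-.5),.145),("a",(288+154.5/6-.5,128+236.5/6-.5),.23)):
    f=onz("top",uv,.037)[:2];G[nm]=(f+.015*np.array([np.cos(yw),np.sin(yw)]),yw)
E
python3 - <<'E'
from cast import *
b=np.mean([capture("top").astype(float) for _ in range(6)],0);Q=np.load("post.npz");b=(b*6+Q["b"]*4)/10;a=Q["a"]
np.savez("cast.npz",a=a,b=b)
def view(n,im,r0,r1,c0,c1,f,lo,hi):
    v=cv2.resize(np.ascontiguousarray(im[r0:r1,c0:c1]),None,fx=f,fy=f,interpolation=cv2.INTER_CUBIC)
    v=((v-lo)*255/(hi-lo)).clip(0,255).astype(np.uint8);o=v.copy()
    for c,yw in G.values():
        u=((proj(n,box(c,yw))-[c0,r0]+.5)*f-.5).round().astype(int)
        cv2.polylines(o,[u[:4]],1,(255,0,0),1);cv2.polylines(o,[u[4:]],1,(0,0,255),1)
    return np.hstack([v,o])
T=view("top",b,130,176,290,332,9,130,235);S=view("side",a,185,216,350,400,7.5,40,240)
print(T.shape,S.shape)
W=max(T.shape[1],S.shape[1]);T,S=[np.hstack([x,np.zeros((x.shape[0],W-x.shape[1],3),np.uint8)]) for x in(T,S)]
im=np.vstack([T,S])[:599];cv2.imwrite("pics/c7.png",im[:,:,::-1])
for k,(c,y) in G.items():print(k,c,y,Minv(p,[*c,.024]))
E
```

```text
(414, 756, 3) (232, 750, 3)
b [0.68192752 0.02769386] 0.145 [[ 70.19881879 -34.92406177  24.        ]]
a [0.61114914 0.02222774] 0.23 [[ -0.61025502 -39.97702782  24.        ]]
```

View pics/c7.png

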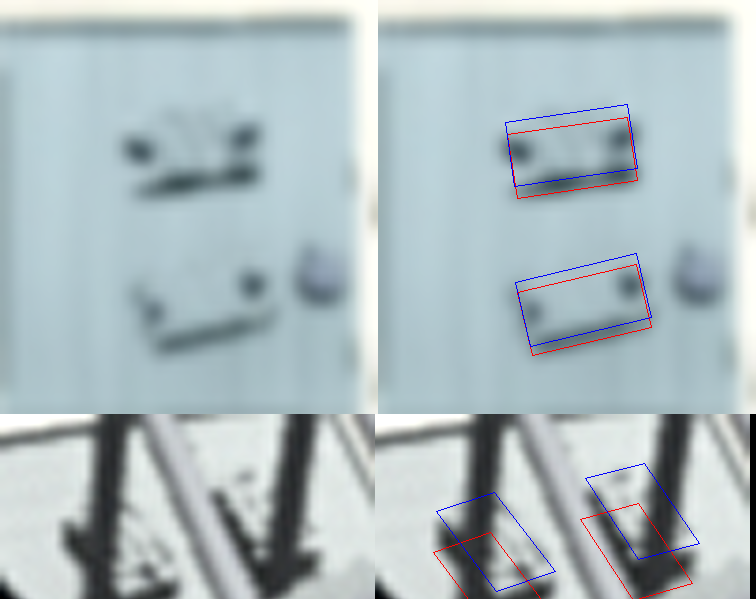

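Outlines fit: casting b is at about (0.6835, 0.028), yaw 0.145; casting a is at about (0.6125, 0.0225), yaw 0.23. Now I'll release the wheel and withdraw.

play_rows(
  slide=[
    [0,0,0],
    [0,0,0],
    [0,0,0],
    [0,0,-0.1],
    [0,0,-0.25],
    [0,0,-0.4],
    [0,0,-0.45],
    [0,0,-0.45],
  ],
  delta_rot=[
    [0,0,0],
    [0,0,0],
    [0,0,0],
    [0,0,0],
    [0,0,0],
    [0,0,0],
    [0,0,0],
    [0,0,0],
  ],
  jaw=[0,0,0,0,0,0,0,0],
)

```text
t: 16.85
tool_pos: [0.493, -0.1876, 0.1823]
orientation: [-3.031, 0.01, -0.821]
force: [-0.1, -0.4, -0.4]
opening: 0.0424
gripper_force: 0.0
```

```bash
python3 st.py; python3 meas.py | grep strip
python3 - <<'E'
from h import *
q=rows(([.45,-.15,.30],down(-.95)));q=rows(([.46,.0,.28],down(-.2)),start=q);q=rows(([.6125,.0225,.15],down(.23)),start=q)
rows(([.6125,.0225,.03],down(.23)),([.6125,.0225,.009],down(.23)),start=q)
E
```

```text
16.85 out 99.63247395171237 r 57.9013330183896 th 0.8595686789959811 toolth 0.6695652652629219 [-0.69  0.08  2.05  0.55  0.66  0.51] [-0.1 -0.4 -0.4] 0.04242244739996801
strip [236.0, 236.0, 237.0, 237.0, 236.0, 236.0, 233.0, 225.0, 208.0, 197.0, 209.0, 230.0, 237.0, 238.0, 238.0, 238.0, 238.0, 238.0, 238.0, 238.0, 239.0, 239.0, 239.0]
[0.077, -0.125, -0.422] [0.199, -0.648, -0.781]
[0.318, -0.387, 0.067] [0.0, 0.0, -0.955]
[0.174, 0.483, 0.433] [0.0, 0.0, -0.547]
[0.0, 0.0, 0.4] [0.0, 0.0, 0.0]
[0.0, 0.0, 0.47] [0.0, 0.0, 0.0]
```

Head unmoved on release. On to casting a.

play_rows(
  slide=[
    [0.077,-0.125,-0.422],
    [0.077,-0.125,-0.422],
    [0.077,-0.125,-0.422],
    [0.077,-0.125,-0.422],
    [0.077,-0.125,-0.422],
    [0.077,-0.125,-0.422],
    [0.077,-0.125,-0.422],
  ],
  delta_rot=[
    [0.199,-0.648,-0.781],
    [0.199,-0.648,-0.781],
    [0.199,-0.648,-0.781],
    [0.199,-0.648,-0.781],
    [0.199,-0.648,-0.781],
    [0.199,-0.648,-0.781],
    [0.199,-0.648,-0.781],
  ],
  jaw=[0.2,0.2,0.2,0.2,0.2,0.2,0.2],
)

```text
t: 17.95
tool_pos: [0.4516, -0.1496, 0.3002]
orientation: [2.99, 0.962, -0.0]
force: [-0.7, 0.6, -0.8]
opening: 0.051
gripper_force: 0.0
```

play_rows(
  slide=[
    [0.318,-0.387,0.067],
    [0.318,-0.387,0.067],
    [0.318,-0.387,0.067],
    [0.318,-0.387,0.067],
    [0.318,-0.387,0.067],
    [0.318,-0.387,0.067],
  ],
  delta_rot=[
    [0,0,-0.955],
    [0,0,-0.955],
    [0,0,-0.955],
    [0,0,-0.955],
    [0,0,-0.955],
    [0,0,-0.955],
  ],
  jaw=[0.2,0.2,0.2,0.2,0.2,0.2],
)

```text
t: 18.55
tool_pos: [0.4592, 0.0003, 0.2803]
orientation: [2.431, 1.987, -0.0]
force: [0.6, -0.1, -0.9]
opening: 0.0511
gripper_force: 0.0
```

play_rows(
  slide=[
    [0.174,0.483,0.433],
    [0.174,0.483,0.433],
    [0.174,0.483,0.433],
    [0.174,0.483,0.433],
    [0.174,0.483,0.433],
    [0.174,0.483,0.433],
  ],
  delta_rot=[
    [0,0,-0.547],
    [0,0,-0.547],
    [0,0,-0.547],
    [0,0,-0.547],
    [0,0,-0.547],
    [0,0,-0.547],
  ],
  jaw=[0.2,0.2,0.2,0.2,0.2,0.2],
)

```text
t: 19.15
tool_pos: [0.6117, 0.021, 0.1488]
orientation: [-1.958, -2.455, 0.005]
force: [-0.1, -0.3, 0.0]
opening: 0.051
gripper_force: 0.0
```

```bash
python3 st.py
python3 - <<'E'
from h import *
print(read_state()["tool_pos"])
rows(([.6125,.0225,.03],down(.23)),([.6125,.0225,.010],down(.23)))
E
```

```text
19.15 out 10.656187737571313 r 210.83864260608217 th 97.94856759948944 toolth -100.90738862150296 [-0.03  0.41  1.51 -0.    1.23 -0.26] [-0.1 -0.3  0. ] 0.05097741891712974
[0.61168801 0.02102092 0.14880712]
[0.004, 0.005, 0.396] [-0.005, 0.001, -0.007]
[0.005, 0.005, 0.463] [-0.005, 0.001, -0.007]
```

play_rows(
  slide=[
    [0.004,0.005,0.15],
    [0.004,0.005,0.3],
    [0.004,0.005,0.4],
    [0.005,0.005,0.43],
    [0.005,0.005,0.455],
    [0.005,0.005,0.455],
  ],
  delta_rot=[
    [0,0,0],
    [0,0,0],
    [0,0,0],
    [0,0,0],
    [0,0,0],
    [0,0,0],
  ],
  jaw=[0.2,0.2,0.2,0.2,0.2,0.2],
)

```text
t: 19.75
tool_pos: [0.6146, 0.0229, 0.0163]
orientation: [1.952, 2.456, 0.001]
force: [-0.3, 0.6, 0.4]
opening: 0.0515
gripper_force: 0.0
```

play_rows(
  slide=[
    [0,0,0],
    [0,0,0],
    [0,0,0],
    [0,0,0],
    [0,0,0],
  ],
  delta_rot=[
    [0,0,0],
    [0,0,0],
    [0,0,0],
    [0,0,0],
    [0,0,0],
  ],
  jaw=[-1,-1,-1,-1,-1],
  squeeze=40,
)

```text
t: 20.25
tool_pos: [0.6157, 0.0231, 0.0171]
orientation: [1.95, 2.456, 0.003]
force: [-1.4, 0.2, 7.8]
opening: 0.0288
gripper_force: 41.3
```

Run:
```python
from h import *
ty=-.084;tc_=np.array([.4289,.1983]);yv=np.array([-np.sin(ty),np.cos(ty)])
s=read_state();print(s["joint_pos"].round(2))
q=(s["tool_pos"],Ro.from_rotvec(s["orientation"]))
q=rows((s["tool_pos"]+[0,0,.15],q[1]),start=q)
q=rows(([.46,.06,.17],down(.15)),start=q)
A=[*(tc_+.04*yv),0]
q=rows((A+np.array([0,0,.15]),down(ty)),start=q)
rows((A+np.array([0,0,.02]),down(ty)),(A+np.array([0,0,.0]),down(ty)),start=q)
```

```text
[-0.03  0.55  1.65 -0.    0.94 -0.26]
[-0.002, 0.003, -0.5] [0.0, 0.0, 0.0]
[0.237, -0.478, -0.013] [0.007, 0.004, 0.1]
[0.601, -0.003, 0.067] [0.0, 0.0, 0.298]
[0.0, 0.0, 0.433] [0.0, 0.0, 0.0]
[0.0, 0.0, 0.5] [0.0, 0.0, 0.0]
```

play_rows(
  slide=[
    [0,0,-0.1],
    [0,0,-0.25],
    [0,0,-0.4],
    [0,0,-0.5],
    [0,0,-0.5],
  ],
  delta_rot=[
    [0,0,0],
    [0,0,0],
    [0,0,0],
    [0,0,0],
    [0,0,0],
  ],
  jaw=[-1,-1,-1,-1,-1],
)

```text
t: 20.75
tool_pos: [0.6178, 0.0236, 0.1712]
orientation: [1.946, 2.451, 0.011]
force: [0.5, 0.1, -1.2]
opening: 0.0285
gripper_force: 40.4
```

play_rows(
  slide=[
    [0.237,-0.478,0],
    [0.237,-0.478,0],
    [0.237,-0.478,0],
    [0.237,-0.478,0],
    [0.237,-0.478,0],
    [0.237,-0.478,0],
  ],
  delta_rot=[
    [0,0,0.1],
    [0,0,0.1],
    [0,0,0.1],
    [0,0,0.1],
    [0,0,0.1],
    [0,0,0.1],
  ],
  jaw=[-1,-1,-1,-1,-1,-1],
)

```text
t: 21.35
tool_pos: [0.4593, 0.0602, 0.1647]
orientation: [2.045, 2.379, 0.002]
force: [0.5, -0.8, -1.8]
opening: 0.0289
gripper_force: 40.5
```

play_rows(
  slide=[
    [0.6,0,0.067],
    [0.6,0,0.067],
    [0.6,0,0.067],
    [0.6,0,0.067],
    [0.6,0,0.067],
    [0.6,0,0.067],
  ],
  delta_rot=[
    [0,0,0.298],
    [0,0,0.298],
    [0,0,0.298],
    [0,0,0.298],
    [0,0,0.298],
    [0,0,0.298],
  ],
  jaw=[-1,-1,-1,-1,-1,-1],
)

```text
t: 21.95
tool_pos: [0.4327, 0.2393, 0.1435]
orientation: [2.308, 2.127, 0.0]
force: [0.7, -0.5, -1.5]
opening: 0.0292
gripper_force: 40.5
```

Run:
```python
from h import *
s=read_state();print(s["tool_pos"],s["opening"],"target .4323 .2382 .15",s["joint_pos"].round(2))
c=np.array([*s["tool_pos"]]);R=down(-.084)
rows(([.4323,.2382,.002],R))
```

```text
[0.43271636 0.23929619 0.1434595 ] 0.02920489973076298 target .4323 .2382 .15 [ 0.42  0.26  1.76 -0.    1.12  0.51]
[-0.003, -0.002, 0.472] [0.003, 0.003, 0.003]
```

play_rows(
  slide=[
    [0,0,0.15],
    [0,0,0.3],
    [0,0,0.42],
    [0,0,0.47],
    [0,0,0.47],
    [0,0,0.47],
    [0,0,0.47],
    [0,0,0.47],
    [0,0,0.3],
    [0,0,0.15],
    [0,0,0],
  ],
  delta_rot=[
    [0,0,0],
    [0,0,0],
    [0,0,0],
    [0,0,0],
    [0,0,0],
    [0,0,0],
    [0,0,0],
    [0,0,0],
    [0,0,0],
    [0,0,0],
    [0,0,0],
  ],
  jaw=[-1,-1,-1,-1,-1,0.2,0.2,0.2,0.2,0.2,0.2],
)

```text
t: 23.05
tool_pos: [0.4312, 0.2382, 0.1466]
orientation: [2.31, 2.124, 0.002]
force: [-0.0, 1.3, 0.2]
opening: 0.0513
gripper_force: 0.0
```

Run:
```python
from h import *
s=read_state();print(s["tool_pos"],s["opening"],s["force"])
q=rows(([.46,.04,.17],down(.1)))
q=rows(([.6835,.028,.15],down(.145)),start=q)
rows(([.6835,.028,.014],down(.145)),start=q)
```

```text
[0.43122289 0.23822938 0.14657419] 0.051285665943672364 [-0.03575618  1.32921586  0.170445  ]
[-0.651, 0.151, -0.077] [0.004, 0.002, -0.234]
[-0.114, 0.737, 0.067] [0.0, 0.0, -0.057]
[0.0, 0.0, 0.453] [0.0, 0.0, 0.0]
```

play_rows(
  slide=[
    [-0.65,0.15,-0.08],
    [-0.65,0.15,-0.08],
    [-0.65,0.15,-0.08],
    [-0.65,0.15,-0.08],
    [-0.65,0.15,-0.08],
    [-0.65,0.15,-0.08],
  ],
  delta_rot=[
    [0,0,-0.234],
    [0,0,-0.234],
    [0,0,-0.234],
    [0,0,-0.234],
    [0,0,-0.234],
    [0,0,-0.234],
  ],
  jaw=[0.2,0.2,0.2,0.2,0.2,0.2],
)

```text
t: 23.65
tool_pos: [0.4603, 0.0387, 0.1697]
orientation: [2.109, 2.322, 0.003]
force: [0.0, 0.6, 0.2]
opening: 0.0511
gripper_force: 0.0
```

play_rows(
  slide=[
    [-0.11,0.737,0.05],
    [-0.11,0.737,0.05],
    [-0.11,0.737,0.05],
    [-0.11,0.737,0.05],
    [-0.11,0.737,0.05],
    [-0.11,0.737,0.05],
    [-0.11,0.737,0.05],
  ],
  delta_rot=[
    [0,0,-0.057],
    [0,0,-0.057],
    [0,0,-0.057],
    [0,0,-0.057],
    [0,0,-0.057],
    [0,0,-0.057],
    [0,0,-0.057],
  ],
  jaw=[0.2,0.2,0.2,0.2,0.2,0.2,0.2],
)

```text
t: 24.35
tool_pos: [0.6818, 0.0314, 0.153]
orientation: [2.053, 2.378, -0.002]
force: [-0.9, -0.0, -0.3]
opening: 0.0513
gripper_force: 0.0
```

Run:
```python
from h import *
s=read_state();print(s["tool_pos"],s["opening"],s["force"])
rows(([.6835,.028,.015],down(.145)))
```

```text
[0.6817959  0.03140944 0.15302371] 0.05133326948450729 [-0.90079643 -0.00333642 -0.26162449]
[-0.011, 0.004, 0.46] [-0.001, 0.002, 0.002]
```

play_rows(
  slide=[
    [-0.011,0.004,0.15],
    [-0.011,0.004,0.3],
    [-0.011,0.004,0.4],
    [-0.011,0.004,0.44],
    [-0.011,0.004,0.46],
    [-0.011,0.004,0.46],
    [-0.011,0.004,0.46],
    [-0.011,0.004,0.46],
    [-0.011,0.004,0.46],
    [-0.011,0.004,0.46],
    [-0.011,0.004,0.46],
  ],
  delta_rot=[
    [0,0,0],
    [0,0,0],
    [0,0,0],
    [0,0,0],
    [0,0,0],
    [0,0,0],
    [0,0,0],
    [0,0,0],
    [0,0,0],
    [0,0,0],
    [0,0,0],
  ],
  jaw=[0.2,0.2,0.2,0.2,0.2,0.2,-1,-1,-1,-1,-1],
  squeeze=40,
)

```text
t: 25.45
tool_pos: [0.6865, 0.026, 0.0182]
orientation: [2.052, 2.372, 0.004]
force: [-1.1, 0.4, 7.1]
opening: 0.0288
gripper_force: 40.6
```

play_rows(
  slide=[
    [0,0,-0.1],
    [0,0,-0.25],
    [0,0,-0.4],
    [0,0,-0.5],
    [0,0,-0.5],
  ],
  delta_rot=[
    [0,0,0],
    [0,0,0],
    [0,0,0],
    [0,0,0],
    [0,0,0],
  ],
  jaw=[-1,-1,-1,-1,-1],
)

```text
t: 25.95
tool_pos: [0.6885, 0.0261, 0.1725]
orientation: [2.047, 2.367, 0.012]
force: [-0.0, -0.5, -1.0]
opening: 0.0293
gripper_force: 40.1
```

Run:
```python
from h import *
ty=-.084;A=np.array([.4289,.1983,0])-.04*np.array([-np.sin(ty),np.cos(ty),0]);print(A)
q=rows(([.46,.05,.17],down(.10)))
q=rows((A+[0,0,.15],down(ty)),start=q)
```

```text
[0.42554395 0.15844104 0.        ]
[0.188, -0.742, -0.002] [0.017, 0.005, 0.057]
[0.371, -0.078, 0.067] [0.0, 0.0, 0.234]
```

play_rows(
  slide=[
    [0.188,-0.742,0],
    [0.188,-0.742,0],
    [0.188,-0.742,0],
    [0.188,-0.742,0],
    [0.188,-0.742,0],
    [0.188,-0.742,0],
    [0.188,-0.742,0],
  ],
  delta_rot=[
    [0,0,0.057],
    [0,0,0.057],
    [0,0,0.057],
    [0,0,0.057],
    [0,0,0.057],
    [0,0,0.057],
    [0,0,0.057],
  ],
  jaw=[-1,-1,-1,-1,-1,-1,-1],
)

```text
t: 26.65
tool_pos: [0.4552, 0.05, 0.1649]
orientation: [2.106, 2.328, -0.001]
force: [0.7, -0.1, -2.2]
opening: 0.0286
gripper_force: 40.3
```

play_rows(
  slide=[
    [0.37,-0.078,0.05],
    [0.37,-0.078,0.05],
    [0.37,-0.078,0.05],
    [0.37,-0.078,0.05],
    [0.37,-0.078,0.05],
  ],
  delta_rot=[
    [0,0,0.234],
    [0,0,0.234],
    [0,0,0.234],
    [0,0,0.234],
    [0,0,0.234],
  ],
  jaw=[-1,-1,-1,-1,-1],
)

```text
t: 27.15
tool_pos: [0.423, 0.1583, 0.1498]
orientation: [2.308, 2.126, -0.0]
force: [-0.2, -1.5, -0.8]
opening: 0.0287
gripper_force: 40.3
```

Run:
```python
from h import *
s=read_state();print(s["tool_pos"],s["opening"])
rows(([.4255,.1584,.002],down(-.084)))
```

```text
[0.42304846 0.15828847 0.14975644] 0.028706852567558623
[0.002, 0.007, 0.493] [0.003, 0.003, 0.002]
```

Place it, lift off, and withdraw so the cameras have a clear view.

play_rows(
  slide=[
    [0,0.007,0.15],
    [0,0.007,0.3],
    [0,0.007,0.42],
    [0,0.007,0.49],
    [0,0.007,0.49],
    [0,0.007,0.49],
    [0,0.007,0.49],
    [0,0.007,0.49],
    [0,0.007,0.3],
    [0,0.007,0.15],
    [0,0,0],
    [0,0,-0.2],
    [0,0,-0.4],
  ],
  delta_rot=[
    [0,0,0],
    [0,0,0],
    [0,0,0],
    [0,0,0],
    [0,0,0],
    [0,0,0],
    [0,0,0],
    [0,0,0],
    [0,0,0],
    [0,0,0],
    [0,0,0],
    [0,0,0],
    [0,0,0],
  ],
  jaw=[-1,-1,-1,-1,-1,0.2,0.2,0.2,0.2,0.2,0.2,0.2,0.2],
)

```text
t: 28.45
tool_pos: [0.421, 0.1582, 0.2537]
orientation: [2.309, 2.124, 0.004]
force: [1.0, -0.0, -0.8]
opening: 0.0516
gripper_force: 0.0
```

Run:
```python
from h import *
s=read_state();print(s["tool_pos"])
q=rows(([.42,-.10,.30],down(-.4)))
```

```text
[0.42104003 0.15815071 0.25370582]
[-0.858, 0.069, -0.153] [0.006, 0.0, 0.403]
```

play_rows(
  slide=[
    [-0.858,0.069,-0.15],
    [-0.858,0.069,-0.15],
    [-0.858,0.069,-0.15],
    [-0.858,0.069,-0.15],
    [-0.858,0.069,-0.15],
    [-0.858,0.069,-0.15],
    [-0.858,0.069,-0.15],
    [-0.858,0.069,-0.15],
  ],
  delta_rot=[
    [0,0,0.4],
    [0,0,0.4],
    [0,0,0.4],
    [0,0,0.4],
    [0,0,0.4],
    [0,0,0.4],
    [0,0,0.4],
    [0,0,0.4],
  ],
  jaw=[0.2,0.2,0.2,0.2,0.2,0.2,0.2,0.2],
)

```text
t: 29.25
tool_pos: [0.4201, -0.0989, 0.2959]
orientation: [2.615, 1.737, 0.002]
force: [0.1, 0.0, 0.2]
opening: 0.0511
gripper_force: 0.0
```

```bash
python3 meas.py | egrep "strip|tip"
python3 - <<'E'
from h import *
t0=cv2.imread("pics/top0.png").astype(float)[:,:,::-1];P=np.load("post.npz");b=P["b"]
d=np.abs(b-t0).mean(2)>14
for nm,(r0,r1,c0,c1) in dict(tote=(185,232,238,300),jar=(203,222,303,320),bottle=(170,192,440,468),screw=(190,240,410,436),spool=(194,214,194,216)).items():
    m=d[r0:r1,c0:c1].astype(np.uint8);n,l,st,ce=cv2.connectedComponentsWithStats(m)
    print(nm,[(st[i].tolist(),onz("top",ce[i]+[c0,r0],.03)[:2].round(3).tolist()) for i in range(1,n) if st[i][4]>8])
e=np.abs(b-np.load("cast.npz")["b"]).mean(2)[128:180,290:335]>12
n,l,st,ce=cv2.connectedComponentsWithStats(e.astype(np.uint8));print("tray",[(st[i].tolist(),(ce[i]+[290,128]).round(1).tolist()) for i in range(1,n) if st[i][4]>4])
s=read_state();print(s["t"],s["tool_pos"])
E
```

```text
strip [234.0, 234.0, 235.0, 235.0, 235.0, 234.0, 231.0, 222.0, 204.0, 194.0, 206.0, 228.0, 235.0, 236.0, 236.0, 236.0, 237.0, 237.0, 236.0, 237.0, 237.0, 237.0, 237.0]
tip [194.0, 193.0, 194.0, 194.0, 194.0, 194.0, 192.0, 184.0, 168.0, 156.0, 163.0, 191.0, 205.0, 199.0, 195.0, 195.0, 195.0, 195.0, 196.0, 197.0, 198.0, 197.0, 195.0]
tote [([15, 18, 15, 9, 115], [0.433, 0.238]), ([34, 20, 14, 9, 110], [0.425, 0.16])]
jar []
bottle []
screw []
spool []
tray [([14, 16, 15, 8, 67], [311.7, 148.0]), ([27, 32, 3, 3, 7], [317.7, 161.0]), ([15, 35, 15, 7, 38], [311.1, 166.2])]
29.65 [ 0.42056776 -0.09906968  0.29543085]
```

Run:
```python
from h import *
np.set_printoptions(linewidth=200)
t0=cv2.imread("pics/top0.png").astype(float).mean(2);b=np.load("post.npz")["b"].mean(2)
d=t0-b;print(d[163:175,300:316].round().astype(int))
for z in(.062,.113):
  print(z,[Minv(p,onz("top",(c,r),z))[0][1].round(1) for c,r in((307,169),(308,169),(270.85,168),(279.27,168))])
print("rib",[Minv(p,onz("top",(c,176),z))[0][1].round(1) for c,z in((272.55,.05),(272.4,.053),(272.4,.058))])
```

```text
[[-48 -48 -48 -47 -46 -44 -36 -29 -33 -40 -41 -38 -38 -39 -39 -38]
 [-12 -13 -12 -13 -12 -12 -12 -12 -14 -15 -12 -10  -9  -9 -11 -12]
 [  0  -1   0  -1  -1  -3  -5  -8 -10  -8  -5  -4  -4  -6  -8 -13]
 [  1   1   1   1   0  -2  -5  -8  -9 -12 -12 -14 -18 -21 -23 -25]
 [  1   1   1   1   0  -1  -5  -9 -14 -21 -26 -28 -29 -28 -24 -20]
 [  1   0   1   1   1  -1  -5  -8 -15 -21 -24 -21 -17 -12  -9  -7]
 [  1   1   1   2   1  -1  -5  -9 -13 -12 -10  -7  -4  -2   0   0]
 [  1   1   1   1   1  -2  -9 -17 -17 -12  -4  -1   1   1   0   1]
 [  2   1   1   1   1  -4 -14 -27 -27 -14  -2   1   1   2   0   1]
 [  1   0   1   1   0  -5 -15 -29 -30 -13  -2   1   1   1   0   1]
 [  1   1   1   0   1  -2  -9 -19 -21  -9   0   1   1   1   1   1]
 [  0   1   0   1   1   0  -2  -8  -9  -3  -1   1   0   1   2   1]]
0.062 [np.float64(-18.5), np.float64(-22.5), np.float64(126.9), np.float64(93.1)]
0.113 [np.float64(-20.2), np.float64(-24.0), np.float64(120.5), np.float64(87.7)]
rib [np.float64(121.5), np.float64(121.8), np.float64(121.2)]
```

```bash
python3 -c "
from workcell import *
print(finish_job())"
```

```text
the job is handed in; nothing more can be done
None
```

I handed the job in at about 30 s of the 72 s allowed: by my camera measurements the pointer is about 1 mm from the index rib and both castings lie flat in the grey tote. I detected no movement of the jar, bottle, spool or screwdriver; the plug I did not measure closely, and the hand-in returned no verdict.

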